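Seat a probe thermometer in the dry-block checker

TASK

Time for the thermometer check: take the probe thermometer out of its stand and stand it in the middle well of the dry-block checker. Seat its blue depth stop flat on the block's face and push the stem on down through the stop, gently, until you feel the tip bottom out in the well; keep it lightly pressed there for a good second, then let go and leave it standing upright with its tip on the bottom and the stop closing the well. Leave the other things alone.

Things in the scene. Friction and masses are not known exactly. Their poses are not given: they have to be found in the camera images.
- probe: Probe thermometer, 144 mm long, 0.13 kg, upright in its stand at the start. Origin at the stem's tip, z up to the handle. Round-tipped steel stem 6 mm thick; blue finger guard 32 x 38 mm, z = 90 to 95 mm; white handle above it, 22 mm (x) by 26 mm (y), to z = 144 mm, display on its -x side. Holding it down with 8 to 15 N is right; more than 25 N bends the stem.
- probe_grip (a point): Point on the probe's axis inside the handle, 122 mm above the tip, 22 mm below the handle's top: grasp here from above, on a pair of facing sides of the handle.
- probe_tip (a point): The tip of the probe's stem (same point as the probe's origin).
- depth_stop (a joint): Blue depth stop sliding on the stem: a disc 40 mm wide, 10 mm high with its hub. Value in m, 0 at the start, grows as the stop moves up the stem to the handle (at most 0.040); its underside is 34 mm + value above the tip. It rubs on the stem with about 4 N and stays where it is put; at the start the probe hangs by it on the stand.
- stop_face (a point): Centre of the underside of the blue depth stop; rests on the stand's top at the start.
- probe_stand: Fixed stainless steel stand, a bridge 70 mm (x) by 140 mm (y), top 58 mm high. Origin at the centre of its underside. Two 12 mm holes in its top: at y = -26 mm (here the probe hangs by its stop, 34 mm of stem below the top) and at y = +26 mm (empty).
- dry_block: Fixed dry-block thermometer checker, 118 mm (x) by 120 mm (y): grey plastic in front and behind, aluminium between, on top a steel face plate 56 by 104 mm, 110 mm above the worktop; the control head on its -x side is 80 mm high. Origin on the underside, straight below the middle well; z up.
- well_mouth (a point): Centre of the middle well, level with the face plate: a 16 mm counterbore 4 mm deep, then an 8.5 mm bore straight down. The bore is blind; it ends on a steel spacer whose height differs from time to time, so the hard bottom lies anywhere from 46 to 64 mm below the face, out of sight.
- well_base: Plug that closes the bore underneath and carries the spacer on which the probe's tip must come to stand. Origin 104 mm below the face (not the bottom that the tip meets).
- olive_tub: Olive tub with white lid, 79 mm across, 57 mm high, loose. Bystander. Origin at the centre of its underside.
- timer: White kitchen timer, 70 by 70 by 20 mm, loose. Bystander. Origin at the centre of its underside.
- sample_pot: Small pot with foil lid, 72 mm across, 72 mm high, loose. Bystander. Origin at the centre of its underside.
Not all that is in view belongs to the job. What is shaped like the probe but green is not meant.

How it is judged:
On the way, in this order (a step that is already met when the one before it is completed fails the run):
1. the stem stands in the middle well, its tip at least 15 mm below the face (z of probe_tip in the frame of well_mouth below -0.015 m and horizontal distance between probe_tip and well_mouth below 0.005 m), for 0.1 s.
2. the stop sits on the face and the tip is kept pressed on the bottom of the well with at least 2 N for 0.8 s (contact force between probe and well_base above 2 N and z of stop_face in the frame of well_mouth below 0.0025 m and horizontal distance between stop_face and well_mouth below 0.005 m), for 0.8 s.
At the end, for the whole second after the job is handed in: The probe stands upright (within 4 degrees) and at rest in the middle well, its tip resting on the bottom, the underside of its depth stop within 2.5 mm of the block's face and centred on the well within 5 mm (contact force between probe and well_base above 0.2 N and z of stop_face in the frame of well_mouth between -0.0025 and 0.0025 m and horizontal distance between stop_face and well_mouth below 0.005 m and angle between probe's own z axis and vertical below 0.07 rad and linear speed of probe below 0.01 m/s); the robot touches nothing.
It fails at once if the probe is pressed on the dry block with more than 25 N (contact force between probe and dry_block above 25 N).
It fails at once if the olive tub is moved by more than 20 mm (distance of olive_tub from where it was at the start of the episode above 0.02 m).
It fails at once if the timer is moved by more than 20 mm (distance of timer from where it was at the start of the episode above 0.02 m).
It fails at once if the sample pot is moved by more than 20 mm (distance of sample_pot from where it was at the start of the episode above 0.02 m).
It also fails if it takes over 56 s, if anything falls off the work surface, if the arm or the gripper's body presses on something with over 40 N, if the wrist force passes 120 N, or if a joint passes its speed limit or range.

ROBOT

A 6-joint arm with a two-finger parallel gripper is mounted at the origin on a cart in front of the work surface, level with it; the furniture and walls round the work are solid. World frame = base frame: x ahead of the robot, y to its left, z up, the work surface at z = 0. Lengths are in m, angles in rad, forces in N, time in s.
With the tool pointing down it reaches from about 0.325 to 1 m from the base axis. Payload 5.1 kg.
Tool frame: the origin (TCP) lies midway between the tips of the shut fingers; the grasp point (between the pads) lies 19 mm behind it; z points along the fingers, y is the line along which they close (so a half turn about z gives the same grasp; the last joint's range is limited). The gripper opens to 85 mm and grips with 20 to 120 N. Pads are 22 mm wide; open, the fingers measure 114 mm over their backs; the gripper's body (76 mm by 85 mm) begins 54 mm behind the grasp point. The pads swing forward as they close: fully open they stand 13 mm farther back than shut.
Start: joints at [-1.372, 0.124, 1.65, -0, 1.367, -0.083], TCP at [0.181, -0.624, 0.231] pointing down, gripper open.
Joint ranges: [-2.61, 2.61], [-1.02, 2.33], [0.03, 2.71], [-1.35, 4.49], [0.32, 2.68], [-2.91, 2.91]. Speed limits (rad/s): [2.57, 2.57, 3.14, 3.14, 3.14, 3.14].

INTERFACE

Orientations are given as a rotation vector (axis times angle).
In Python, from plant import ctrl, vision, sign_off gives the robot as it stands.
- The arm moves only by the tool servo_tool, never from a script. Its argument "motion" is a list of rows, each a list of 7 numbers: the closure, from 0 (fully open) to 1 (shut), then the shift along the tool's x, y, z in units of 50 mm (1.0 is 50 mm), then the turn, a rotation vector about the tool's x, y, z in units of 8 degrees (1.0 is 8 degrees). A call has exactly 8 rows; each row shifts and turns the commanded pose from where the row before left it, along the tool's axes as they then stand; what a row does not reach is not made up. A row lasts 1/8 s, in which the tool goes at most 62.5 mm and 10.7 degrees, less where a joint would pass 70% of its speed; a pose out of reach is approached as far as the arm can. A call is refused whole if a number of a shift passes 1 or a number of a turn 1, either way. A call with a gripper value outside its range is refused whole. The fingers move at their own pace and stop on an object; "newtons" is the grip in N (left out, the last holds). Time passes only in rows, so rows that do not move let the fingers close, or fill a call up. It gives the time, the measured TCP pose, the force, the opening and the grip force at its end, in the units of the state.
- ctrl.sense(): the state, without advancing time (a new reading comes with each control period).
- vision.snapshot(name): name is "side" or "top" or "wrist"; returns a dict with "img" (384x512x3 uint8, red, green, blue), "range_z" (384x512 float32, m along the optical axis (not along the pixel's ray), 0 where there is no reading), "intrinsics" (3x3 intrinsics, pixels), "view" (4x4, takes a point from world to camera coordinates); the wrist camera has in their place "mount" (4x4, takes a point from camera to tool coordinates, whose origin is the TCP and whose axes are the flange's). Camera axes: x right, y down, z forward; pixel columns grow to the right and rows downward; lengths in m; the calibration is good to about 2 mm. The wrist camera is an equidistant fisheye: a pixel r from the principal point sees the ray r / f radians off the axis. A picture is of the moment at which its call begins: read the wrist's pose just before it.
- sign_off(): hands the job in; it is judged then, once.
The state is a dict: "time_s": time; "joint_positions": joint angles; "qvel": joint speeds; "joint_efforts": joint torques, N m; "tcp_pos": TCP position; "eef_rot": TCP orientation; "force": force on the tool from outside, world axes, zero at the start; "moment": the same for the moment, N m; "opening": opening from 0.0 (shut) to 1.0 (fully open); "grasp_force": force on a finger pad.
Only numpy, scipy, OpenCV 4.12 (cv2) and the standard library are available. Lean on these libraries where they do the work, as an engineer would, in place of code of your own. Each camera call takes 0.05 s, during which the arm holds its last target. There are 200 camera calls.

## Working session

There is one attempt and no reset: what is moved stays moved. The work goes in short steps, Python scripts to look and compute and a tool call to move; the robot and the scene stay as the last step left them, time stands still between calls to the robot, and variables do not carry over. Pictures are saved under pics/ and viewed, at most 10 in all, crops included, and the job is handed in when it is done.

Besides the shell and the picture viewer there is one more tool, called after ">>>" by a JSON object that holds its "method" and its "body". servo_tool: Moves the arm, as the interface text tells. Its arguments: {"type":"object","properties":{"motion":{"type":"array","items":{"type":"array","items":{"type":"number"}}},"newtons":{"type":"number"}},"required":["motion"]}

```bash
mkdir -p pics; ls
python3 - <<'E'
from plant import ctrl, vision
import cv2, numpy as np, pickle
print(ctrl.sense())
for n in ("side","top"):
    s=vision.snapshot(n); pickle.dump(s,open(f"{n}0.pkl","wb"))
    cv2.imwrite(f"pics/{n}0.png",s["img"][...,::-1]); print(n,s["intrinsics"],s["view"])
E
```

```text
pics
{'time_s': 0.0, 'joint_positions': array([-1.37156765e+00,  1.24530236e-01,  1.65168875e+00, -5.89861518e-06,
        1.36750689e+00, -8.26152377e-02]), 'qvel': array([-7.01136567e-05, -1.26017255e-03, -5.34032617e-04, -1.84706581e-03,
       -1.83767745e-03, -1.36182807e-03]), 'joint_efforts': array([-4.32887837e-04, -4.23617649e+01, -3.65449190e+01, -1.76680901e-04,
        6.75342380e-03, -3.59719124e-06]), 'tcp_pos': array([ 0.18062077, -0.6237559 ,  0.23002804]), 'eef_rot': array([-3.10834137e+00, -4.40958300e-01,  2.04186270e-04]), 'force': array([-1.04055209,  0.0327675 , -0.03200342]), 'moment': array([-0.01720202,  0.00682523, -0.00393194]), 'grasp_force': 0.0, 'opening': 0.9990035842792157}
side [[462.1919123    0.         254.32962105]
 [  0.         462.1919123  191.2533437 ]
 [  0.           0.           1.        ]] [[-0.9999174   0.01107985 -0.00651385  0.47301547]
 [ 0.01014936  0.36973668 -0.92908115  0.11255469]
 [-0.00788567 -0.92907051 -0.3698186   1.68013941]
 [ 0.          0.          0.          1.        ]]
top [[412.36833492   0.         250.24095093]
 [  0.         412.36833492 185.52451495]
 [  0.           0.           1.        ]] [[ 9.74691260e-03 -9.99951510e-01  1.40572549e-03 -1.41672694e-02]
 [-9.97631614e-01 -9.82000451e-03 -6.80788527e-02  4.69089741e-01]
 [ 6.80893558e-02 -7.38837566e-04 -9.97678953e-01  1.34798579e+00]
 [ 0.00000000e+00  0.00000000e+00  0.00000000e+00  1.00000000e+00]]
```

View pics/side0.png

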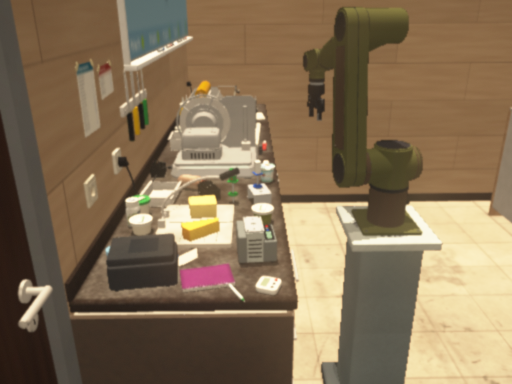

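View pics/top0.png

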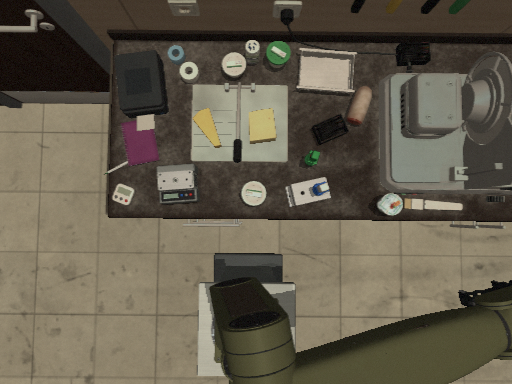

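The top view shows the stand with a blue and white probe at about (320,188). A green look-alike stands at (313,157) and is not wanted. The dry block is at (177,183), with its display toward the robot. The timer is at (123,194). The round lids at (254,194) and (390,204) are the tub and the pot. Next I'll check the choice in a close crop and measure.

```bash
cat > h.py <<'E'
import numpy as np, cv2, pickle
def cloud(s):
    K,V,d=s["intrinsics"],s["view"],s["range_z"]
    v,u=np.mgrid[:384,:512]
    p=np.stack([(u-K[0,2])/K[0,0]*d,(v-K[1,2])/K[1,1]*d,d],-1)
    return (p-V[:3,3])@V[:3,:3]
E
python3 - <<'E'
from h import *
t=pickle.load(open("top0.pkl","rb")); s=pickle.load(open("side0.pkl","rb"))
a=cv2.resize(t["img"][140:220,130:350],None,fx=3.6,fy=3.6,interpolation=cv2.INTER_CUBIC)
b=cv2.resize(s["img"][145:285,220:320],None,fx=2.1,fy=2.1,interpolation=cv2.INTER_CUBIC)
o=np.zeros((590,792,3),np.uint8); o[:288]=a; o[292:292+294,:210]=b
cv2.imwrite("pics/crop.png",o[...,::-1])
for n,q,r in (("top",t,(140,220,130,400)),("side",s,(145,285,220,320))):
    P=cloud(q); 
    I=q["img"].astype(int); m=(I[...,2]>I[...,0]+50)&(I[...,2]>I[...,1]+30)
    mm=np.zeros_like(m); mm[r[0]:r[1],r[2]:r[3]]=1; m&=mm
    v,u=np.nonzero(m); print(n,"blue",len(u),u.mean(),v.mean(),np.median(P[m],0),P[m].min(0),P[m].max(0))
P=cloud(t)
for nm,(u,v) in dict(probe=(320,188),stand=(300,193),stand2=(300,185),block=(177,172),disp=(177,195),tub=(254,194),pot=(390,204),timer=(123,194),green=(313,157)).items():
    print(nm,P[v,u])
# block face region
R=P[150:215,145:210]; m=(R[...,2]>0.1)&(R[...,2]<.12); print("face",R[m].mean(0),R[m].min(0),R[m].max(0),m.sum())
v,u=np.nonzero(m); Q=R[m][:,:2].astype(np.float32); print(cv2.minAreaRect(Q))
R=P[170:215,275:345]; m=(R[...,2]>0.05)&(R[...,2]<.064); Q=R[m][:,:2].astype(np.float32); print("stand",R[m].mean(0),cv2.minAreaRect(Q))
E
```

```text
top blue 61 306.8196721311475 189.13114754098362 [ 0.45098887 -0.21597838  0.11624932] [ 0.43270809 -0.24782008  0.06142641] [0.47615089 0.21165171 0.1555988 ]
side blue 18 255.88888888888889 183.77777777777777 [ 0.46736517 -0.21775236  0.06575929] [ 0.43507288 -0.23718283  0.06145737] [0.47549787 0.21069786 0.12068768]
probe [ 0.45350429 -0.21430273  0.16887784]
stand [ 0.44403225 -0.16938137  0.05571975]
stand2 [ 0.46960471 -0.16908055  0.05786794]
block [0.5024325  0.21694463 0.10956023]
disp [0.43270542 0.22068758 0.07960379]
tub [ 0.43925894 -0.0218373   0.05812324]
pot [ 0.41126426 -0.453557    0.06798828]
timer [0.43684189 0.40897489 0.02009081]
green [ 0.5486173  -0.19783338  0.14262078]
face [0.47854942 0.22163015 0.10908356] [0.44607    0.16711928 0.10002369] [0.52517267 0.27633438 0.11738231] 653
((0.48570671677589417, 0.2222660332918167), (0.0751795694231987, 0.10930559784173965), 2.5618655681610107)
stand [ 0.44940192 -0.1942055   0.05781467] ((0.4515170454978943, -0.2019921988248825), (0.06985446065664291, 0.11287079751491547), 13.195509910583496)
```

View pics/crop.png

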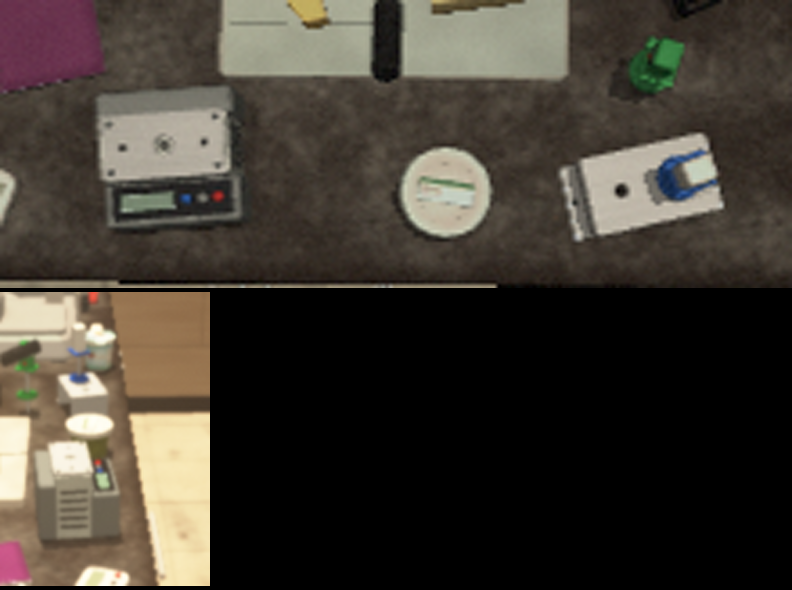

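The crop confirms it: the blue-guarded probe with the white handle sits in the right hole of the white stand, and the empty hole is on the left. The green one at (655,65) in the crop is a decoy. The middle well is at about crop (163,144), which is full-image (175.3,180).

```bash
cat >> h.py <<'E'
from scipy.spatial.transform import Rotation as Ro
def pix2z(s,u,v,z):
    K,V=s["intrinsics"],s["view"]; r=np.array([(u-K[0,2])/K[0,0],(v-K[1,2])/K[1,1],1])@V[:3,:3]
    c=-V[:3,3]@V[:3,:3]; return c+r*(z-c[2])/r[2]
def plan(st,goal,yaw=None):
    """shift in tool units (50mm) to TCP goal; turn about tool z (8deg units) to have tool x at yaw (deg), tilt removed"""
    R=Ro.from_rotvec(st["eef_rot"]); d=R.inv().apply(np.array(goal)-st["tcp_pos"])/0.05
    y=np.degrees(np.arctan2(*R.as_matrix()[[1,0],0])) if yaw is None else yaw
    T=Ro.from_euler("z",y,degrees=True)*Ro.from_euler("x",180,degrees=True)
    print("tcp",st["tcp_pos"].round(4),"yaw now",np.degrees(np.arctan2(*R.as_matrix()[[1,0],0])).round(2),"shift",d.round(3),"turn",(np.degrees((R.inv()*T).as_rotvec())/8).round(3))
E
python3 - <<'E'
from h import *
from plant import ctrl,vision
t=pickle.load(open("top0.pkl","rb")); P=cloud(t)
R=P[170:215,290:345]; m=(R[...,2]>0.155)&(R[...,2]<.2); print("handle",m.sum(),R[m].mean(0),cv2.minAreaRect(R[m][:,:2].astype(np.float32)))
print("hole empty",pix2z(t,130+622/3.6,140+190/3.6,.058)); print("well",pix2z(t,175.3,180,.11))
st=ctrl.sense(); plan(st,[.43,-.215,.27],13)
w=vision.snapshot("wrist"); print(w["mount"],w["intrinsics"]); cv2.imwrite("pics/w0.png",w["img"][...,::-1])
E
```

```text
handle 70 [ 0.4566219  -0.22640102  0.16599189] ((0.4569235146045685, -0.22719638049602509), (0.022318001836538315, 0.026622386649250984), 18.572738647460938)
hole empty [ 0.44471516 -0.17799911  0.058     ]
well [0.47757863 0.22156219 0.11      ]
tcp [ 0.1806 -0.6238  0.2302] yaw now 16.15 shift [ 7.065 -6.469 -0.783] turn [-0.014 -0.001  0.393]
[[ 1.31189765e-04 -9.52675651e-01 -3.03988630e-01  7.85851113e-02]
 [ 9.99999933e-01  2.28546210e-04 -2.84683847e-04 -4.41072371e-04]
 [ 3.40686818e-04 -3.03988572e-01  9.52675617e-01 -1.42084025e-01]
 [ 0.00000000e+00  0.00000000e+00  0.00000000e+00  1.00000000e+00]] [[297.31863964   0.         255.63575658]
 [  0.         297.31863964 193.04180697]
 [  0.           0.           1.        ]]
```

>>> {"method": "servo_tool", "body": {"motion": [[0, 0.85, -0.8, -0.15, 0, 0, 0], [0, 0.85, -0.8, -0.15, 0, 0, 0], [0, 0.85, -0.8, -0.15, 0, 0, 0], [0, 0.85, -0.8, -0.1, 0, 0, 0], [0, 0.85, -0.8, -0.1, 0, 0, 0], [0, 0.85, -0.8, -0.1, 0, 0, 0], [0, 0.85, -0.8, 0, 0, 0, 0], [0, 0.85, -0.8, 0, 0, 0, 0]], "newtons": 60}}

```text
time_s: 1.15
tcp_pos: [0.4189, -0.2206, 0.2688]
eef_rot: [3.11, 0.441, 0.001]
force: [0.5, -0.7, -0.8]
opening: 1.001
grasp_force: 0.0
```

>>> {"method": "servo_tool", "body": {"motion": [[0, 0, 0, 0, 0, 0, 0], [0, 0, 0, 0, 0, 0, 0], [0, 0, 0, 0, 0, 0, 0], [0, 0, 0, 0, 0, 0, 0], [0, 0, 0, 0, 0, 0, 0], [0, 0, 0, 0, 0, 0, 0], [0, 0, 0, 0, 0, 0, 0], [0, 0, 0, 0, 0, 0, 0]]}}

```text
time_s: 2.15
tcp_pos: [0.4183, -0.2224, 0.2688]
eef_rot: [-3.11, -0.441, -0.0]
force: [-0.7, 0.1, 0.2]
opening: 1.005
grasp_force: 0.0
```

```bash
cat >> h.py <<'E'
def wcloud(w,st):
    K=w["intrinsics"]; v,u=np.mgrid[:384,:512]; x=(u-K[0,2])/K[0,0]; y=(v-K[1,2])/K[1,1]
    r=np.hypot(x,y)+1e-9; d=w["range_z"]; g=np.tan(np.minimum(r,1.5))/r
    p=np.stack([x*g*d,y*g*d,d],-1); M=w["mount"]; p=p@M[:3,:3].T+M[:3,3]
    return p@Ro.from_rotvec(st["eef_rot"]).as_matrix().T+st["tcp_pos"]
def wpix2z(w,st,u,v,z):
    K=w["intrinsics"]; x=(u-K[0,2])/K[0,0]; y=(v-K[1,2])/K[1,1]; r=np.hypot(x,y)+1e-9
    q=np.array([np.sin(r)*x/r,np.sin(r)*y/r,np.cos(r)]); M=w["mount"]; R=Ro.from_rotvec(st["eef_rot"]).as_matrix()
    c=R@M[:3,3]+st["tcp_pos"]; q=R@M[:3,:3]@q; return c+q*(z-c[2])/q[2]
def look(name):
    from plant import ctrl,vision
    st=ctrl.sense(); w=vision.snapshot("wrist"); pickle.dump((w,st),open(name+".pkl","wb")); cv2.imwrite(f"pics/{name}.png",w["img"][...,::-1]); return w,st
E
python3 - <<'E'
from h import *
w,st=look("w1"); P=wcloud(w,st)
m=(P[...,2]>.16)&(P[...,2]<.175)&(abs(P[...,0]-.457)<.05)&(abs(P[...,1]+.227)<.05)&(w["range_z"]>0)
print(m.sum(),st["time_s"],st["force"]); 
if m.sum(): print(P[m].mean(0),cv2.minAreaRect(P[m][:,:2].astype(np.float32)),np.argwhere(m).mean(0))
plan(st,[.457,-.227,.2],16)
E
```

```text
805 2.15 [-0.6801919   0.05406519  0.22302672]
[ 0.45976696 -0.22463366  0.1667902 ] ((0.4590902030467987, -0.22514554858207703), (0.022624993696808815, 0.02637115865945816), 21.28018569946289) [148.82732919 272.69565217]
tcp [ 0.4183 -0.2224  0.2688] yaw now 16.15 shift [0.717 0.303 1.377] turn [-0.    -0.     0.018]
```

View pics/w1.png

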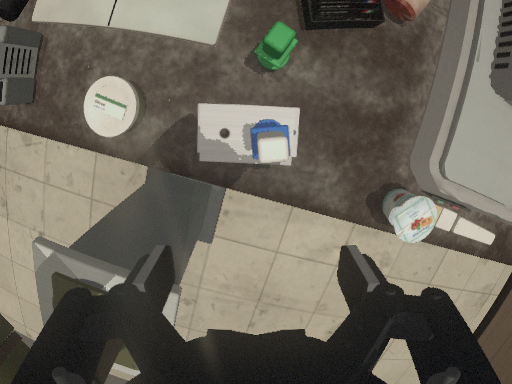

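>>> {"method": "servo_tool", "body": {"motion": [[0, 0.35, 0.15, 0.1, 0, 0, -0.25], [0, 0.38, 0.15, 0.2, 0, 0, -0.25], [0, 0, 0, 0.4, 0, 0, 0], [0, 0, 0, 0.4, 0, 0, 0], [0, 0, 0, 0, 0, 0, 0], [0, 0, 0, 0, 0, 0, 0], [0, 0, 0, 0, 0, 0, 0], [0, 0, 0, 0, 0, 0, 0]]}}

```text
time_s: 3.2
tcp_pos: [0.4579, -0.2262, 0.2147]
eef_rot: [3.092, 0.549, 0.002]
force: [-0.9, 0.7, -0.4]
opening: 0.997
grasp_force: 0.0
```

Run:
```python
from h import *
w,st=look("w2"); P=wcloud(w,st)
m=(P[...,2]>.16)&(P[...,2]<.175)&(abs(P[...,0]-.457)<.03)&(abs(P[...,1]+.227)<.03)&(w["range_z"]>0)
print(m.sum(),st["time_s"]); g=P[m].mean(0); print(g,cv2.minAreaRect(P[m][:,:2].astype(np.float32)))
plan(st,[g[0],g[1],.129],20)
```

```text
1075 3.2
[ 0.46065976 -0.2243853   0.16661229] ((0.4595183730125427, -0.22464494407176971), (0.021155092865228653, 0.025522135198116302), 20.655384063720703)
tcp [ 0.4579 -0.2262  0.2147] yaw now 20.14 shift [ 0.063 -0.017  1.714] turn [ 0.009 -0.007  0.017]
```

>>> {"method": "servo_tool", "body": {"motion": [[0, 0.03, 0, 0.5, 0, 0, -0.05], [0, 0, 0, 0.5, 0, 0, 0], [0, 0, 0, 0.4, 0, 0, 0], [0, 0, 0, 0.29, 0, 0, 0], [0, 0, 0, 0, 0, 0, 0], [0, 0, 0, 0, 0, 0, 0], [0.3, 0, 0, 0, 0, 0, 0], [0.5, 0, 0, 0, 0, 0, 0]], "newtons": 60}}

```text
time_s: 4.25
tcp_pos: [0.4594, -0.2257, 0.1301]
eef_rot: [3.09, 0.56, 0.002]
force: [-0.4, 0.1, 0.0]
opening: 0.605
grasp_force: 0.0
```

>>> {"method": "servo_tool", "body": {"motion": [[0.6, 0, 0, 0, 0, 0, 0], [0.7, 0, 0, 0, 0, 0, 0], [0.8, 0, 0, 0, 0, 0, 0], [0.9, 0, 0, 0, 0, 0, 0], [1, 0, 0, 0, 0, 0, 0], [1, 0, 0, 0, 0, 0, 0], [1, 0, 0, 0, 0, 0, 0], [1, 0, 0, 0, 0, 0, 0]]}}

```text
time_s: 5.25
tcp_pos: [0.4591, -0.2255, 0.1295]
eef_rot: [3.091, 0.56, 0.0]
force: [-0.8, 0.5, 1.5]
opening: 0.297
grasp_force: 59.7
```

>>> {"method": "servo_tool", "body": {"motion": [[1, 0, 0, -0.2, 0, 0, 0], [1, 0, 0, -0.3, 0, 0, 0], [1, 0, 0, -0.4, 0, 0, 0], [1, 0, 0, -0.5, 0, 0, 0], [1, 0, 0, -0.5, 0, 0, 0], [1, 0, 0, -0.3, 0, 0, 0], [1, 0, 0, 0, 0, 0, 0], [1, 0, 0, 0, 0, 0, 0]]}}

```text
time_s: 6.25
tcp_pos: [0.4585, -0.2252, 0.2383]
eef_rot: [-3.09, -0.56, 0.002]
force: [0.1, -0.7, -1.5]
opening: 0.297
grasp_force: 59.5
```

Run:
```python
from h import *
w,st=look("w3"); print(st["force"],st["grasp_force"],st["opening"])
plan(st,[.4776,.2216,.24],2.5)
plan(st,[.4776,.2216,.24])
```

```text
[ 0.0682997  -0.72802904 -1.49746637] 59.48115348815918 0.2967136628527982
tcp [ 0.4585 -0.2252  0.2383] yaw now 20.55 shift [ 3.493 -8.233 -0.026] turn [-0.008  0.008  2.256]
tcp [ 0.4585 -0.2252  0.2383] yaw now 20.55 shift [ 3.493 -8.233 -0.026] turn [-0.009  0.007 -0.   ]
```

View pics/w3.png

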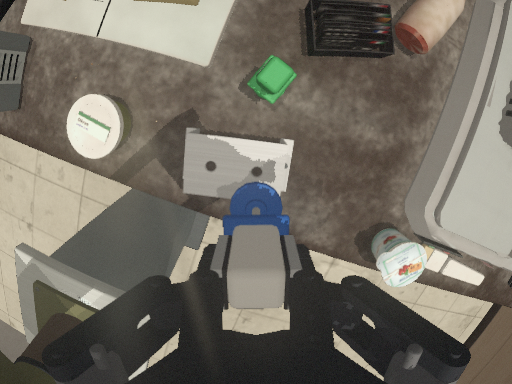

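The probe hangs upright in the grip, with the handle at (255,265) and the stop at (256,205). The stand is now empty, with holes at (210,166) and (257,171). Next I'll carry it to a spot short of the block.

>>> {"method": "servo_tool", "body": {"motion": [[1, 0.12, -0.4, 0, 0, 0, 0], [1, 0.25, -0.8, 0, 0, 0, 0], [1, 0.25, -0.95, 0, 0, 0, 0], [1, 0.25, -0.95, 0, 0, 0, 0], [1, 0.25, -0.95, 0, 0, 0, 0], [1, 0.25, -0.95, 0, 0, 0, 0], [1, 0.25, -0.95, 0, 0, 0, 0], [1, 0.25, -0.95, 0, 0, 0, 0]]}}

```text
time_s: 7.3
tcp_pos: [0.4241, 0.1326, 0.2386]
eef_rot: [-3.091, -0.561, 0.001]
force: [0.6, -0.5, -1.5]
opening: 0.296
grasp_force: 59.5
```

>>> {"method": "servo_tool", "body": {"motion": [[1, 0.25, -0.9, 0, 0, 0, 0], [1, 0.15, -0.6, 0, 0, 0, 0], [1, 0.1, -0.25, 0, 0, 0, 0], [1, 0, 0, 0, 0, 0, 0], [1, 0, 0, 0, 0, 0, 0], [1, 0, 0, 0, 0, 0, 0], [1, 0, 0, 0, 0, 0, 0], [1, 0, 0, 0, 0, 0, 0]]}}

```text
time_s: 8.3
tcp_pos: [0.4183, 0.2207, 0.2394]
eef_rot: [-3.091, -0.559, -0.0]
force: [-0.7, -1.2, -1.7]
opening: 0.298
grasp_force: 59.5
```

Run:
```python
from h import *
from plant import vision
w,st=look("w4"); t=vision.snapshot("top"); pickle.dump(t,open("top4.pkl","wb"))
plan(st,[.4776,.2216,.24])
a=cv2.resize(w["img"][60:260,130:380],None,fx=2.4,fy=2.4,interpolation=cv2.INTER_CUBIC)
cv2.imwrite("pics/w4c.png",a[...,::-1])
```

```text
tcp [0.4183 0.2207 0.2394] yaw now 20.5 shift [ 1.116  0.399 -0.012] turn [ 0.    -0.001 -0.   ]
```

View pics/w4c.png

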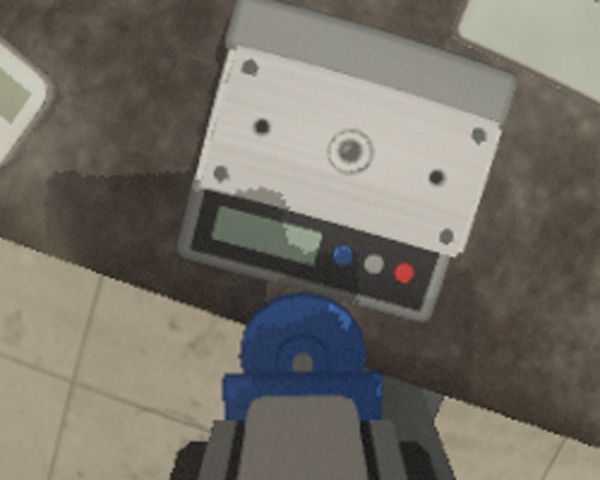

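The well is at crop (350,151), full-image (275.8,122.9). The stop disc is centred at crop x of about 304, and the stem is at (302,362). Next I'll measure both with the same camera.

Run:
```python
from h import *
from scipy.optimize import least_squares
w,st=pickle.load(open("w4.pkl","rb")); t=pickle.load(open("top4.pkl","rb"))
P=wcloud(w,st); T=Ro.from_rotvec(st["eef_rot"])
for (u,v) in ((275.5,122.6),):
    q=P[115:131,268:284]; print("face z",np.median(q[...,2])); print("well wrist",wpix2z(w,st,u,v,np.median(q[...,2])), wpix2z(w,st,u,v,.11))
I=w["img"].astype(int); b=(I[...,2]>I[...,0]+40)&(I[...,2]>I[...,1]+20)&(P[...,2]<.205)&(P[...,2]>.15)
b[:, :225]=0; b[:,290:]=0
print(b.sum(),np.percentile(P[b][:,2],[5,25,50,75,95]))
zt=np.median(P[b][:,2]); m=b&(abs(P[...,2]-zt)<.004); 
c,_=cv2.findContours(m.astype(np.uint8),0,cv2.CHAIN_APPROX_NONE); c=max(c,key=len)[:,0]
e=np.array([wpix2z(w,st,x,y,zt)[:2] for x,y in c if y<205])
f=least_squares(lambda p:np.hypot(*(e-p[:2]).T)-p[2],[st["tcp_pos"][0],st["tcp_pos"][1],.02],loss="soft_l1",f_scale=.0005); print("disc",f.x,zt,len(e))
print("disc-tcp in tool",T.inv().apply([*(f.x[:2]-st["tcp_pos"][:2]),0]))
print("stem",wpix2z(w,st,130+302/2.4-.3,60+362/2.4-.3,zt+.005))
# top camera
Q=cloud(t); I=t["img"].astype(int); 
print("well old top",pix2z(t,175,179.7,.11))
q=Q[150:215,145:210]; s=(q[...,2]>.104)&(q[...,2]<.116); print("face",cv2.minAreaRect(q[s][:,:2].astype(np.float32)))
g=cv2.cvtColor(t["img"],cv2.COLOR_RGB2GRAY)[172:189,167:184]; print(g)
```

```text
face z 0.10518127891992349
well wrist [0.47970752 0.22458471 0.10518128] [0.47991888 0.22500372 0.11      ]
1278 [0.17243507 0.17331063 0.17385793 0.17450213 0.17769467]
disc [0.41971219 0.2216655  0.01865036] 0.1738579343739492 66
disc-tcp in tool [ 1.60852992e-03 -3.87121806e-04  2.36974821e-07]
stem [0.41869411 0.22141928 0.17885793]
well old top [0.47849677 0.22250683 0.11      ]
face ((0.47921091318130493, 0.20942649245262146), (0.056040164083242416, 0.08534333854913712), 4.9427924156188965)
[[171 170 170 171 172 172 173 174 173 172 175 173 176 174 176 174 174]
 [171 170 170 171 170 172 173 174 176 175 176 175 176 174 177 175 177]
 [170 171 173 175 173 175 174 178 175 177 179 179 179 181 177 179 180]
 [172 171 171 174 173 173 174 175 178 173 180 177 178 180 180 180 178]
 [171 172 169 172 173 175 176 177 178 179 177 179 179 179 176 178 180]
 [122 173 172 174 175 174 168 149 146 169 174 176 177 175 176 176 178]
 [ 94 171 173 172 175 165 131 128 170 160 137 179 178 178 175 178 178]
 [ 54 121 173 178 173 157 125 124  75 117 164 162 177 178 178 178 179]
 [ 25  98 174 176 173 160 139  99  72  94 146 162 176 175 175 175 176]
 [ 19  54 123 173 174 163 134 143  90 123 155 166 178 179 174 177 175]
 [ 14  56 122 175 172 170 152 161 177 154 157 176 174 177 178 178 179]
 [ 19  23  94 174 173 174 174 173 166 174 174 170 172 165 135 146 174]
 [ 18  16  53 122 170 170 172 175 171 172 172 160  91  47  35  57 122]
 [ 16  12  17  94 169 169 170 168 170 172 155  85  30  36  33  55 123]
 [ 17  17  20  71 144 171 172 172 162 111  59  26  29  34  45  37 101]
 [ 18  10  24  32  88 146 171 165 121  56  71  28  38  62  84  62  74]
 [ 22  21  17  19  26  30  58  84  34  54  72  66  64  69  83  79  77]]
```

>>> {"method": "servo_tool", "body": {"motion": [[1, 0.3, 0.08, 0.1, 0, 0, 0], [1, 0.3, 0.07, 0.15, 0, 0, 0], [1, 0, 0, 0, 0, 0, 0], [1, 0, 0, 0, 0, 0, 0], [1, 0, 0, 0, 0, 0, 0], [1, 0, 0, 0, 0, 0, 0], [1, 0, 0, 0, 0, 0, 0], [1, 0, 0, 0, 0, 0, 0]]}}

```text
time_s: 9.4
tcp_pos: [0.4489, 0.2246, 0.2269]
eef_rot: [-3.091, -0.56, -0.0]
force: [0.9, -1.1, -2.0]
opening: 0.303
grasp_force: 59.5
```

Run:
```python
from h import *
w,st=look("w5"); print(st["tcp_pos"])
a=cv2.resize(w["img"][90:240,180:330],None,fx=4,fy=4,interpolation=cv2.INTER_CUBIC)
cv2.imwrite("pics/w5c.png",a[...,::-1])
```

```text
[0.4488647  0.22462246 0.22692993]
```

View pics/w5c.png

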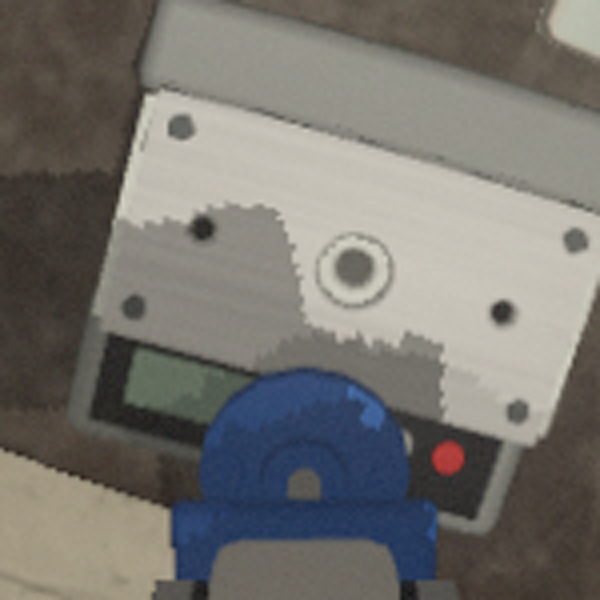

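The counterbore centre is at crop (355,270.5), full-image (268.4,157.2). The disc is at crop x 200–410 with its top at y of about 370, so its centre is about (255.9,208.4). The tip is still clear of the well.

Run:
```python
from h import *
w,st=pickle.load(open("w5.pkl","rb")); P=wcloud(w,st); T=Ro.from_rotvec(st["eef_rot"])
print("face z",np.median(P[150:154,245:250,2]),np.median(P[140:146,280:290,2]))
W=wpix2z(w,st,268.4,157.2,.11); print("well",W)
for z in (.161,.165): 
    D=wpix2z(w,st,255.9,208.4,z); print("disc",D,T.inv().apply(D-st["tcp_pos"]).round(4), "r",np.linalg.norm(wpix2z(w,st,180+200/4-.4,208.4,z)-D))
    h=wpix2z(w,st,255.4,205.5,z); print("arc top",wpix2z(w,st,255.9,90+370/4-.4,z))
D=wpix2z(w,st,180+303.5/4-.4,90+485/4-.4,.166); print("stem@hubtop",D,T.inv().apply(D-st["tcp_pos"]).round(4))
for x,y in (([.4791,.2241]),(W[0]-.001,W[1]-.0008)): plan(st,[x,y,.2269])
```

```text
face z 0.10967188512406323 0.10936792313335597
well [0.48010421 0.22476071 0.11      ]
disc [0.44897646 0.22492368 0.161     ] [ 0.0002 -0.0002  0.0659] r 0.019707260584976568
arc top [0.46806415 0.23208743 0.161     ]
disc [0.45038685 0.22545498 0.165     ] [ 0.0017 -0.0002  0.0619] r 0.01932832585512574
arc top [0.46910752 0.23248099 0.165     ]
stem@hubtop [0.44883594 0.22520545 0.166     ] [ 0.0002 -0.0006  0.0609]
tcp [0.4489 0.2246 0.2269] yaw now 20.55 shift [0.563 0.222 0.001] turn [-0.    -0.001  0.   ]
tcp [0.4489 0.2246 0.2269] yaw now 20.55 shift [0.562 0.225 0.001] turn [-0.    -0.001  0.   ]
```

>>> {"method": "servo_tool", "body": {"motion": [[1, 0.2, 0.07, 0, 0, 0, 0], [1, 0.2, 0.08, 0, 0, 0, 0], [1, 0.17, 0.07, 0, 0, 0, 0], [1, 0, 0, 0.1, 0, 0, 0], [1, 0, 0, 0.1, 0, 0, 0], [1, 0, 0, 0, 0, 0, 0], [1, 0, 0, 0, 0, 0, 0], [1, 0, 0, 0, 0, 0, 0]]}}

```text
time_s: 10.45
tcp_pos: [0.4795, 0.2244, 0.2171]
eef_rot: [-3.091, -0.56, -0.001]
force: [0.4, 0.0, -1.2]
opening: 0.298
grasp_force: 59.5
```

>>> {"method": "servo_tool", "body": {"motion": [[1, 0, 0, 0.02, 0, 0, 0], [1, 0, 0, 0.02, 0, 0, 0], [1, 0, 0, 0.02, 0, 0, 0], [1, 0, 0, 0.02, 0, 0, 0], [1, 0, 0, 0.02, 0, 0, 0], [1, 0, 0, 0, 0, 0, 0], [1, 0, 0, 0, 0, 0, 0], [1, 0, 0, 0, 0, 0, 0]]}}

```text
time_s: 11.45
tcp_pos: [0.4795, 0.2243, 0.2119]
eef_rot: [-3.091, -0.56, -0.0]
force: [0.4, 0.2, -2.3]
opening: 0.296
grasp_force: 59.5
```

>>> {"method": "servo_tool", "body": {"motion": [[1, 0, 0, 0.02, 0, 0, 0], [1, 0, 0, 0.02, 0, 0, 0], [1, 0, 0, 0.02, 0, 0, 0], [1, 0, 0, 0, 0, 0, 0], [1, 0, 0, 0, 0, 0, 0], [1, 0, 0, 0, 0, 0, 0], [1, 0, 0, 0, 0, 0, 0], [1, 0, 0, 0, 0, 0, 0]]}}

```text
time_s: 12.45
tcp_pos: [0.4795, 0.2243, 0.2089]
eef_rot: [-3.091, -0.56, -0.0]
force: [-0.4, 0.2, -2.2]
opening: 0.303
grasp_force: 59.5
```

No resistance, and the tip is at about -6.6 mm, which puts it in the bore. I'll continue.

>>> {"method": "servo_tool", "body": {"motion": [[1, 0, 0, 0.02, 0, 0, 0], [1, 0, 0, 0.02, 0, 0, 0], [1, 0, 0, 0.04, 0, 0, 0], [1, 0, 0, 0.04, 0, 0, 0], [1, 0, 0, 0, 0, 0, 0], [1, 0, 0, 0, 0, 0, 0], [1, 0, 0, 0, 0, 0, 0], [1, 0, 0, 0, 0, 0, 0]]}}

```text
time_s: 13.45
tcp_pos: [0.4795, 0.2243, 0.2029]
eef_rot: [-3.091, -0.56, -0.0]
force: [-0.7, -0.1, -2.3]
opening: 0.297
grasp_force: 59.5
```

>>> {"method": "servo_tool", "body": {"motion": [[1, 0, 0, 0.05, 0, 0, 0], [1, 0, 0, 0.06, 0, 0, 0], [1, 0, 0, 0.06, 0, 0, 0], [1, 0, 0, 0.06, 0, 0, 0], [1, 0, 0, 0.06, 0, 0, 0], [1, 0, 0, 0.05, 0, 0, 0], [1, 0, 0, 0, 0, 0, 0], [1, 0, 0, 0, 0, 0, 0]]}}

```text
time_s: 14.45
tcp_pos: [0.4795, 0.2244, 0.1859]
eef_rot: [-3.091, -0.56, -0.0]
force: [0.1, -0.2, -1.4]
opening: 0.297
grasp_force: 59.5
```

>>> {"method": "servo_tool", "body": {"motion": [[1, 0, 0, 0.04, 0, 0, 0], [1, 0, 0, 0.04, 0, 0, 0], [1, 0, 0, 0.04, 0, 0, 0], [1, 0, 0, 0.04, 0, 0, 0], [1, 0, 0, 0.04, 0, 0, 0], [1, 0, 0, 0.04, 0, 0, 0], [1, 0, 0, 0, 0, 0, 0], [1, 0, 0, 0, 0, 0, 0]]}}

```text
time_s: 15.45
tcp_pos: [0.4795, 0.2243, 0.1736]
eef_rot: [-3.091, -0.56, -0.0]
force: [-0.6, -0.4, 0.4]
opening: 0.295
grasp_force: 59.9
```

>>> {"method": "servo_tool", "body": {"motion": [[1, 0, 0, 0, 0, 0, 0], [1, 0, 0, 0, 0, 0, 0], [1, 0, 0, 0.01, 0, 0, 0], [1, 0, 0, 0.01, 0, 0, 0], [1, 0, 0, 0.01, 0, 0, 0], [1, 0, 0, 0.01, 0, 0, 0], [1, 0, 0, 0, 0, 0, 0], [1, 0, 0, 0, 0, 0, 0]], "newtons": 25}}

```text
time_s: 16.45
tcp_pos: [0.4795, 0.2244, 0.1719]
eef_rot: [-3.091, -0.56, -0.0]
force: [-0.8, -1.3, 3.0]
opening: 0.3
grasp_force: 59.9
```

>>> {"method": "servo_tool", "body": {"motion": [[1, 0, 0, 0.005, 0, 0, 0], [1, 0, 0, 0.005, 0, 0, 0], [1, 0, 0, 0.005, 0, 0, 0], [1, 0, 0, 0.005, 0, 0, 0], [1, 0, 0, 0.005, 0, 0, 0], [1, 0, 0, 0.005, 0, 0, 0], [1, 0, 0, 0, 0, 0, 0], [1, 0, 0, 0, 0, 0, 0]]}}

```text
time_s: 17.45
tcp_pos: [0.4795, 0.2243, 0.1703]
eef_rot: [-3.091, -0.56, -0.0]
force: [-0.0, -0.0, 2.0]
opening: 0.295
grasp_force: 59.9
```

>>> {"method": "servo_tool", "body": {"motion": [[1, 0, 0, 0.005, 0, 0, 0], [1, 0, 0, 0.005, 0, 0, 0], [1, 0, 0, 0.005, 0, 0, 0], [1, 0, 0, 0.005, 0, 0, 0], [1, 0, 0, 0.005, 0, 0, 0], [1, 0, 0, 0.005, 0, 0, 0], [1, 0, 0, 0, 0, 0, 0], [1, 0, 0, 0, 0, 0, 0]]}}

```text
time_s: 18.45
tcp_pos: [0.4795, 0.2243, 0.1688]
eef_rot: [-3.091, -0.56, -0.0]
force: [-0.4, 0.3, 2.4]
opening: 0.297
grasp_force: 59.9
```

>>> {"method": "servo_tool", "body": {"motion": [[1, 0, 0, 0.005, 0, 0, 0], [1, 0, 0, 0.005, 0, 0, 0], [1, 0, 0, 0.005, 0, 0, 0], [1, 0, 0, 0.005, 0, 0, 0], [1, 0, 0, 0.005, 0, 0, 0], [1, 0, 0, 0.005, 0, 0, 0], [1, 0, 0, 0, 0, 0, 0], [1, 0, 0, 0, 0, 0, 0]]}}

```text
time_s: 19.45
tcp_pos: [0.4795, 0.2243, 0.1673]
eef_rot: [-3.091, -0.56, -0.0]
force: [0.0, 0.2, 2.0]
opening: 0.299
grasp_force: 59.9
```

>>> {"method": "servo_tool", "body": {"motion": [[1, 0, 0, 0.005, 0, 0, 0], [1, 0, 0, 0.005, 0, 0, 0], [1, 0, 0, 0.005, 0, 0, 0], [1, 0, 0, 0.005, 0, 0, 0], [1, 0, 0, 0.005, 0, 0, 0], [1, 0, 0, 0.005, 0, 0, 0], [1, 0, 0, 0, 0, 0, 0], [1, 0, 0, 0, 0, 0, 0]]}}

```text
time_s: 20.45
tcp_pos: [0.4795, 0.2243, 0.1658]
eef_rot: [-3.091, -0.56, -0.0]
force: [0.6, 0.1, 1.9]
opening: 0.295
grasp_force: 59.9
```

>>> {"method": "servo_tool", "body": {"motion": [[1, 0, 0, 0.005, 0, 0, 0], [1, 0, 0, 0.005, 0, 0, 0], [1, 0, 0, 0.005, 0, 0, 0], [1, 0, 0, 0.005, 0, 0, 0], [1, 0, 0, 0.005, 0, 0, 0], [1, 0, 0, 0.005, 0, 0, 0], [1, 0, 0, 0, 0, 0, 0], [1, 0, 0, 0, 0, 0, 0]]}}

```text
time_s: 21.45
tcp_pos: [0.4795, 0.2243, 0.1643]
eef_rot: [-3.091, -0.56, -0.0]
force: [0.3, -0.1, 2.6]
opening: 0.297
grasp_force: 59.9
```

>>> {"method": "servo_tool", "body": {"motion": [[1, 0, 0, 0.005, 0, 0, 0], [1, 0, 0, 0.005, 0, 0, 0], [1, 0, 0, 0.005, 0, 0, 0], [1, 0, 0, 0.005, 0, 0, 0], [1, 0, 0, 0.005, 0, 0, 0], [1, 0, 0, 0.005, 0, 0, 0], [1, 0, 0, 0, 0, 0, 0], [1, 0, 0, 0, 0, 0, 0]]}}

```text
time_s: 22.45
tcp_pos: [0.4795, 0.2243, 0.163]
eef_rot: [-3.091, -0.56, -0.0]
force: [-0.7, -0.3, 3.7]
opening: 0.292
grasp_force: 59.9
```

>>> {"method": "servo_tool", "body": {"motion": [[1, 0, 0, 0.004, 0, 0, 0], [1, 0, 0, 0.004, 0, 0, 0], [1, 0, 0, 0.004, 0, 0, 0], [1, 0, 0, 0, 0, 0, 0], [1, 0, 0, 0, 0, 0, 0], [1, 0, 0, 0, 0, 0, 0], [1, 0, 0, 0, 0, 0, 0], [1, 0, 0, 0, 0, 0, 0]]}}

```text
time_s: 23.45
tcp_pos: [0.4795, 0.2244, 0.1628]
eef_rot: [-3.091, -0.56, -0.0]
force: [-1.3, -0.5, 6.1]
opening: 0.296
grasp_force: 60.3
```

The tip has bottomed out, at roughly 6 N/mm. I'll press to about 10 N and hold.

>>> {"method": "servo_tool", "body": {"motion": [[1, 0, 0, 0.006, 0, 0, 0], [1, 0, 0, 0.006, 0, 0, 0], [1, 0, 0, 0.006, 0, 0, 0], [1, 0, 0, 0, 0, 0, 0], [1, 0, 0, 0, 0, 0, 0], [1, 0, 0, 0, 0, 0, 0], [1, 0, 0, 0, 0, 0, 0], [1, 0, 0, 0, 0, 0, 0]]}}

```text
time_s: 24.45
tcp_pos: [0.4797, 0.2244, 0.1626]
eef_rot: [-3.091, -0.56, -0.001]
force: [-2.9, -0.6, 8.3]
opening: 0.293
grasp_force: 60.7
```

Run:
```python
from h import *
from plant import ctrl,vision
st=ctrl.sense(); print(st["force"],st["tcp_pos"])
s=vision.snapshot("side"); w,_=look("w6")
a=cv2.resize(s["img"][190:270,215:295],None,fx=6,fy=6,interpolation=cv2.INTER_CUBIC)
b=cv2.resize(w["img"][130:250,190:270+40],None,fx=2.6,fy=2.6,interpolation=cv2.INTER_CUBIC)
o=np.zeros((480,800,3),np.uint8); o[:,:480]=a; o[:b.shape[0],484:484+b.shape[1]]=b[:,:316]
cv2.imwrite("pics/c6.png",o[...,::-1])
```

```text
[-2.93474157 -0.55739571  8.26078546] [0.47969026 0.22439792 0.16263564]
```

View pics/c6.png

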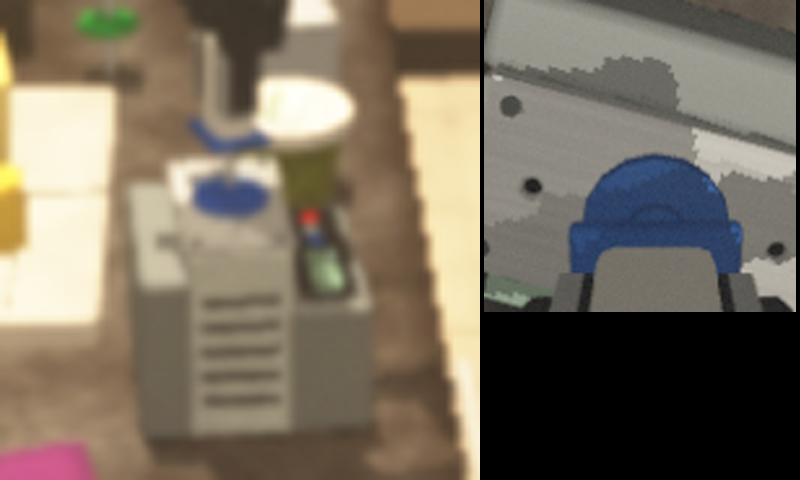

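The stop disc lies flat on the face around the middle well (left part, about (230,195)), and the stem is upright. I'll press slightly more and hold.

>>> {"method": "servo_tool", "body": {"motion": [[1, 0, 0, 0.006, 0, 0, 0], [1, 0, 0, 0, 0, 0, 0], [1, 0, 0, 0, 0, 0, 0], [1, 0, 0, 0, 0, 0, 0], [1, 0, 0, 0, 0, 0, 0], [1, 0, 0, 0, 0, 0, 0], [1, 0, 0, 0, 0, 0, 0], [1, 0, 0, 0, 0, 0, 0]]}}

```text
time_s: 25.55
tcp_pos: [0.4797, 0.2244, 0.1625]
eef_rot: [-3.091, -0.56, -0.001]
force: [-2.9, -0.9, 10.3]
opening: 0.296
grasp_force: 60.8
```

>>> {"method": "servo_tool", "body": {"motion": [[1, 0, 0, 0, 0, 0, 0], [1, 0, 0, 0, 0, 0, 0], [1, 0, 0, 0, 0, 0, 0], [1, 0, 0, 0, 0, 0, 0], [1, 0, 0, 0, 0, 0, 0], [1, 0, 0, 0, 0, 0, 0], [1, 0, 0, 0, 0, 0, 0], [1, 0, 0, 0, 0, 0, 0]]}}

```text
time_s: 26.55
tcp_pos: [0.4797, 0.2244, 0.1626]
eef_rot: [-3.091, -0.56, -0.001]
force: [-2.8, -0.6, 9.0]
opening: 0.296
grasp_force: 60.8
```

>>> {"method": "servo_tool", "body": {"motion": [[0.5, 0, 0, 0, 0, 0, 0], [0.3, 0, 0, 0, 0, 0, 0], [0, 0, 0, 0, 0, 0, 0], [0, 0, 0, 0, 0, 0, 0], [0, 0, 0, 0, 0, 0, 0], [0, 0, 0, 0, 0, 0, 0], [0, 0, 0, 0, 0, 0, 0], [0, 0, 0, 0, 0, 0, 0]]}}

```text
time_s: 27.55
tcp_pos: [0.4795, 0.2243, 0.1611]
eef_rot: [-3.091, -0.56, -0.0]
force: [0.7, 0.5, 0.4]
opening: 0.997
grasp_force: 0.0
```

>>> {"method": "servo_tool", "body": {"motion": [[0, 0, 0, -0.1, 0, 0, 0], [0, 0, 0, -0.2, 0, 0, 0], [0, 0, 0, -0.4, 0, 0, 0], [0, 0, 0, -0.5, 0, 0, 0], [0, 0, 0, -0.5, 0, 0, 0], [0, 0, 0, -0.3, 0, 0, 0], [0, 0, 0, 0, 0, 0, 0], [0, 0, 0, 0, 0, 0, 0]]}}

```text
time_s: 28.55
tcp_pos: [0.479, 0.2242, 0.2601]
eef_rot: [3.091, 0.56, -0.002]
force: [-0.3, 0.1, -0.6]
opening: 1.001
grasp_force: 0.0
```

>>> {"method": "servo_tool", "body": {"motion": [[0, -0.6, 0, 0, 0, 0, 0], [0, -0.6, 0, 0, 0, 0, 0], [0, -0.6, 0, 0, 0, 0, 0], [0, 0, 0, 0, 0, 0, 0], [0, 0, 0, 0, 0, 0, 0], [0, 0, 0, 0, 0, 0, 0], [0, 0, 0, 0, 0, 0, 0], [0, 0, 0, 0, 0, 0, 0]]}}

```text
time_s: 29.55
tcp_pos: [0.3954, 0.1928, 0.2609]
eef_rot: [3.091, 0.56, -0.001]
force: [-0.4, 1.1, 0.3]
opening: 0.999
grasp_force: 0.0
```

Run:
```python
from h import *
from plant import ctrl,vision
st=ctrl.sense(); print(st["force"],st["tcp_pos"])
s=vision.snapshot("side"); w,st=look("w7"); P=wcloud(w,st)
I=w["img"].astype(int)
b=(I[...,2]>I[...,0]+40)&(I[...,2]>I[...,1]+20)&(abs(P[...,0]-.479)<.04)&(abs(P[...,1]-.224)<.04)
print("disc z",np.percentile(P[b&(P[...,2]<.13)][:,2],[5,50,95]),"guard z",np.percentile(P[b&(P[...,2]>.13)][:,2],[5,50,95]))
m=(P[...,2]>.18)&(P[...,2]<.21)&(abs(P[...,0]-.479)<.04)&(abs(P[...,1]-.224)<.04)
zt=np.median(P[m][:,2]); m&=abs(P[...,2]-zt)<.003; print("top",P[m].mean(0),m.sum(),cv2.minAreaRect(P[m][:,:2].astype(np.float32)))
n=np.linalg.svd(P[m]-P[m].mean(0))[2][2]; print("tilt deg",np.degrees(np.arccos(abs(n[2]))))
a=cv2.resize(s["img"][190:270,215:295],None,fx=6,fy=6,interpolation=cv2.INTER_CUBIC)
b=cv2.resize(w["img"][60:240,170:330],None,fx=1.97,fy=1.97,interpolation=cv2.INTER_CUBIC)
o=np.zeros((480,800,3),np.uint8); o[:,:480]=a; o[:b.shape[0],484:484+b.shape[1]]=b[:,:316]
cv2.imwrite("pics/c7.png",o[...,::-1])
```

```text
[-0.41637036  1.06243748  0.27989144] [0.39543801 0.19281733 0.26091378]
disc z [0.08340207 0.11504474 0.11680805] guard z [0.15001726 0.15145876 0.15280104]
top [0.47797836 0.22380018 0.20024702] 1110 ((0.47813764214515686, 0.2240012288093567), (0.02082686498761177, 0.025751793757081032), 20.569915771484375)
tilt deg 0.7793047719718809
```

View pics/c7.png

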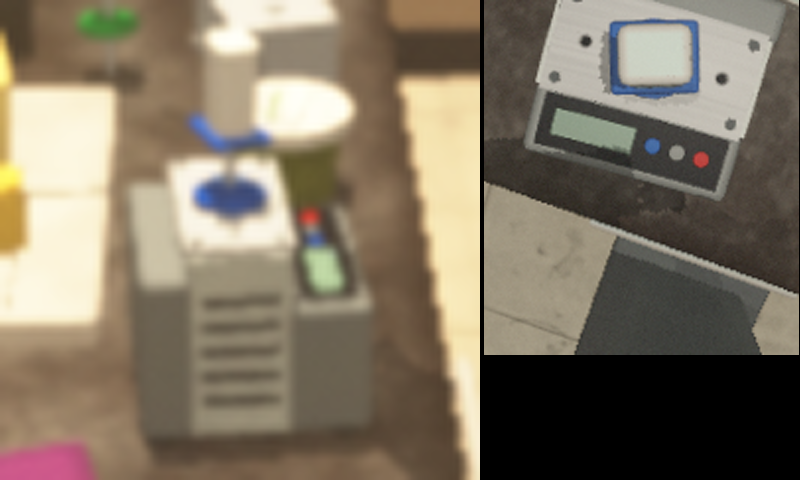

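The probe stands free and upright with a tilt of about 0.8°. The stop lies on the face and the gripper is clear.

```bash
python3 -c "
from plant import sign_off
print(sign_off())"
```

```text
the job is handed in; nothing more can be done
None
```

I handed the job in at about 30 s of the 56 s allowed; the hand-in returned no verdict. The probe stands upright in the middle well, the stop is flat on the face, and the tip was pressed at about 10 N for over a second before I let go, with nothing else touched.

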